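# Sort returned pipe sleeves into their picking trays

## Robot

A 6-joint arm with a two-finger parallel gripper is mounted at the origin on the work surface. World frame = base frame: x ahead of the robot, y to its left, z up, the work surface at z = 0. Lengths are in m, angles in rad, forces in N, time in s.
With the tool pointing down it reaches from about 0.275 to 0.75 m from the base axis. Payload 10.2 kg.
Tool frame: the origin (TCP) lies midway between the tips of the shut fingers; the grasp point (between the pads) lies 19 mm behind it (env.hold_point_z is the distance from the TCP to the grasp point, in m); z points along the fingers, y is the line along which they close (so a half turn about z gives the same grasp; the last joint's range is limited). The gripper opens to 85 mm and grips with 20 to 120 N. Pads are 22 mm wide; open, the fingers measure 114 mm over their backs; the gripper's body (76 mm by 85 mm) begins 54 mm behind the grasp point. The pads swing forward as they close: fully open they stand 13 mm farther back than shut.
Start: joints at [-1.414, 0.313, 1.498, -0, 1.331, -0.223], TCP at [0.195, -0.488, 0.231] pointing down, gripper open.
Joint ranges: [-2.94, 2.94], [-0.97, 2.17], [0.19, 2.56], [-1.23, 4.37], [0.02, 3.11], [-2.88, 2.88]. Speed limits (rad/s): [2.39, 2.39, 3.01, 3.14, 3.14, 3.14].

## Interface

Orientations are given as a unit quaternion [x, y, z, w].
In Python, from bench import env, kinematics, monitor, eyes, job gives the robot as it stands. The module is installed in compiled form; this text tells all that it offers. Calls block until the motion is done:
- env.reach(position, orientation): joint-space move of the TCP to a pose.
- env.movel(position, velocity=0.15, frame=None, guard=None): straight line of the TCP; frame=None keeps the orientation; velocity is the mean speed in m/s. With guard (N) it stops when the force on the tool has changed by that much, and returns True; else False.
- env.set_joints(angles): joint-space move.
- env.release() and env.close_gripper(effort=None): open the fingers fully, or close them until they stop; effort is the grip in N (None keeps the last).
- env.hold(seconds).
- kinematics.ik(position, orientation): joint angles nearest the present ones, or None.
- monitor.sense(): the state.
- eyes.grab_frame(name): name is "side" or "top" or "wrist"; returns a dict with "frame" (420x560x3 uint8, red, green, blue), "mtx" (3x3 intrinsics, pixels), "k1" (the pictures are not rectified: a ray, as slopes to the right and down, at radius r is drawn at 1 + k1 r^2 times it, then the intrinsics apply), "view" (4x4, takes a point from world to camera coordinates). Camera axes: x right, y down, z forward; pixel columns grow to the right and rows downward; lengths in m; the calibration is good to about 2 mm. A picture is of the moment at which its call begins. There is no depth.
A pose or a line that the arm cannot do raises env.MotionError and nothing moves.
- job.hand_in(): hands the job in; it is judged then, once.
The state is a dict: "clock": time; "joints": joint angles; "qvel": joint speeds; "joint_efforts": joint torques, N m; "position": TCP position; "ee_rot": TCP orientation; "contact_force": force on the tool from outside, world axes, zero at the start; "ft_torque": the same for the moment, N m; "finger_gap": opening from 0.0 (shut) to 1.0 (fully open); "gripper_force": force on a finger pad.
Only numpy, scipy, OpenCV 4.12 (cv2) and the standard library are available. Lean on these libraries where they do the work, as an engineer would, in place of code of your own. Each camera call takes 0.05 s, during which the arm holds its last target. There are 200 camera calls.

## Task

Pick the four straight grey pipe sleeves out of the returned fittings on the packing bench and stand each one upright in the cardboard tray of its size: the smallest sleeve in the smallest tray, the second smallest in the second smallest, and so on up to the largest. Leave the elbow and the tee lying where they are.

Things in the scene. Friction and masses are not known exactly. Their poses are not given: they have to be found in the camera images.
- sleeve_xs_mid (a point): centre (on the axis, half-way up) of the smallest pipe sleeve: a straight round tube of grey plastic, open at both ends, standing on end on the bench; outer diameter 26 mm, height 64 mm, wall 3.2 mm, z along its axis; loose, light
- sleeve_s_mid (a point): centre (on the axis, half-way up) of the second smallest pipe sleeve: a straight round tube of grey plastic, open at both ends, standing on end on the bench; outer diameter 38 mm, height 68 mm, wall 3.2 mm, z along its axis; loose, light
- sleeve_m_mid (a point): centre (on the axis, half-way up) of the second largest pipe sleeve: a straight round tube of grey plastic, open at both ends, standing on end on the bench; outer diameter 51 mm, height 72 mm, wall 3.2 mm, z along its axis; loose, light
- sleeve_l_mid (a point): centre (on the axis, half-way up) of the largest pipe sleeve: a straight round tube of grey plastic, open at both ends, standing on end on the bench; outer diameter 64 mm, height 78 mm, wall 3.2 mm, z along its axis; loose, light
- tray_xs: the smallest tray: a shallow open square tray of brown cardboard, fixed to the bench; 58 x 58 mm outside, 52 x 52 mm inside, rim 14 mm above the bench, walls and floor 3 mm thick; origin at the centre of its underside (on the bench), x and y along its sides, z up
- tray_s: the second smallest tray: a shallow open square tray of brown cardboard, fixed to the bench; 72 x 72 mm outside, 66 x 66 mm inside, rim 14 mm above the bench, walls and floor 3 mm thick; origin at the centre of its underside (on the bench), x and y along its sides, z up
- tray_m: the second largest tray: a shallow open square tray of brown cardboard, fixed to the bench; 86 x 86 mm outside, 80 x 80 mm inside, rim 14 mm above the bench, walls and floor 3 mm thick; origin at the centre of its underside (on the bench), x and y along its sides, z up
- tray_l: the largest tray: a shallow open square tray of brown cardboard, fixed to the bench; 100 x 100 mm outside, 94 x 94 mm inside, rim 14 mm above the bench, walls and floor 3 mm thick; origin at the centre of its underside (on the bench), x and y along its sides, z up
- elbow: a 90-degree elbow fitting of grey plastic lying flat, 46 mm thick (high); two stubs 56 mm long run from the corner of the bend along its +x and +y; origin on the bench, the corner is at x = y = -16 mm; loose, to be left alone
- tee: a T-shaped fitting of grey plastic lying flat, 46 mm thick (high); the straight run is 100 mm long along its x with its axis at y = -16 mm, the branch runs along +y to y = 38 mm; origin on the bench; loose, to be left alone
Things that resemble listed ones, but are neither listed nor needed, are in the scene too. Leave any yellow look-alike of the part that bears sleeve_l_mid alone. Leave any purple look-alike of the tray_xs alone.

How it is judged:
By the outcome, as a careful person would: the job done as asked, in the order asked, and still so for the second after the job is handed in, with the robot touching nothing.
It also fails if it takes over 112 s, if anything falls off the work surface, if the arm or the gripper's body presses on something with over 40 N, if the wrist force passes 120 N, or if a joint passes its speed limit or range.

## Working session

There is one attempt and no reset: what is moved stays moved. The work goes in short steps, each a Python script; the robot and the scene stay as the last script left them, time stands still between calls to the robot, and variables do not carry over. Pictures are saved under pics/ and viewed, at most 14 in all, crops included, and the job is handed in when it is done.

```bash
mkdir -p pics; cat > h.py <<'E'
import numpy as np, cv2
from bench import env, kinematics, monitor, eyes, job
def grab(n,save=None):
    f=eyes.grab_frame(n)
    if save: cv2.imwrite('pics/'+save+'.png',cv2.cvtColor(f['frame'],cv2.COLOR_RGB2BGR))
    return f
def ray(f,uv):
    K=np.array(f['mtx']); k=f['k1']; d=np.array([(uv[0]-K[0,2])/K[0,0],(uv[1]-K[1,2])/K[1,1]]); s=d.copy()
    for _ in range(20): s=d/(1+k*(s@s))
    V=np.array(f['view']); R=V[:3,:3]
    return -R.T@V[:3,3], R.T@np.array([s[0],s[1],1])
def onz(f,uv,z):
    c,d=ray(f,uv); return c+d*(z-c[2])/d[2]
def proj(f,p):
    V=np.array(f['view']); K=np.array(f['mtx']); q=V[:3,:3]@np.asarray(p,float)+V[:3,3]; s=q[:2]/q[2]; s=s*(1+f['k1']*(s@s))
    return np.array([K[0,0]*s[0]+K[0,2],K[1,1]*s[1]+K[1,2]])
E
python3 - <<'E'
from h import *
for n in ('top','side','wrist'):
    f=grab(n,n+'0'); print(n,np.round(f['mtx'],1).tolist(),f['k1'],ray(f,(280,210)))
print(monitor.sense())
E
```

```text
top [[545.7, 0.0, 271.0], [0.0, 545.7, 209.8], [0.0, 0.0, 1.0]] -0.14700474192561214 (array([0.34353571, 0.01500927, 1.40688696]), array([ 0.13414219, -0.01405273, -0.99099879]))
side [[413.1, 0.0, 281.9], [0.0, 413.1, 206.0], [0.0, 0.0, 1.0]] -0.03540165045266073 (array([0.26647789, 0.74819679, 0.62410531]), array([ 0.2541001 , -0.76276519, -0.59475858]))
wrist [[307.3, 0.0, 278.1], [0.0, 307.3, 205.9], [0.0, 0.0, 1.0]] -0.037533986797616374 (array([ 0.26898205, -0.4575664 ,  0.37400866]), array([-0.30219823, -0.12534927, -0.94508216]))
{'clock': 0.15, 'joints': array([-1.41437551e+00,  3.13355578e-01,  1.49823320e+00,  3.49066734e-06,
        1.33100444e+00, -2.23406893e-01]), 'qvel': array([-7.43983565e-04, -1.79945314e-03, -2.91864536e-03,  1.91984098e-04,
        4.15217587e-05,  1.10758020e-03]), 'joint_efforts': array([ 2.26213771e-03, -4.12367892e+01, -2.59795529e+01, -8.28856241e-05,
        3.24689368e-03, -2.46350737e-05]), 'position': array([ 0.1946061 , -0.48740216,  0.23086014]), 'ee_rot': array([ 9.82020457e-01,  1.88773866e-01,  1.84470392e-05, -4.99943767e-04]), 'contact_force': array([-0.33103236,  0.06771284, -0.17665531]), 'ft_torque': array([ 0.02914828, -0.03698406,  0.0332511 ]), 'gripper_force': 0.0, 'finger_gap': 0.9998287495295637}
```

View pics/top0.png

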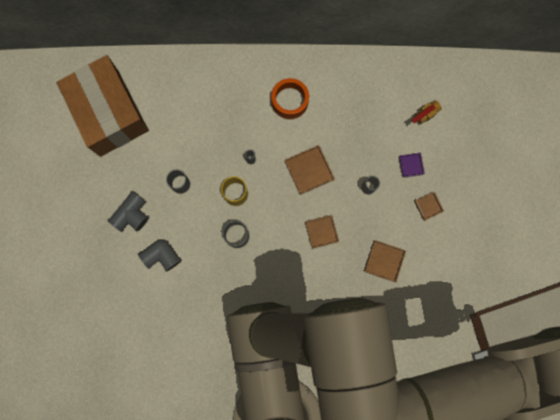

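View pics/side0.png

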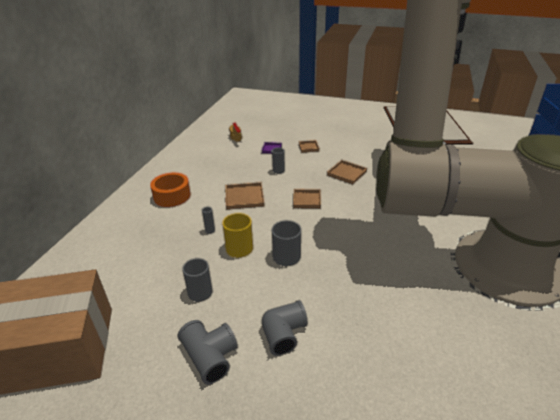

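Top view: the sleeve candidates are xs (250,156), s (369,185), m (178,181) and l (235,233), with the yellow look-alike at (234,190). The brown trays are at (429,206), (321,231), (385,260) and (309,169), and the purple decoy is at (411,165). I'll enlarge this and measure.

```bash
cat > m.py <<'E'
from h import *
f=grab('top'); g=f['frame']
hsv=cv2.cvtColor(g,cv2.COLOR_RGB2HSV)
m=((hsv[...,0]<15)&(hsv[...,1]>80)&(hsv[...,2]>60)).astype(np.uint8)
for c in cv2.findContours(m,0,cv2.CHAIN_APPROX_NONE)[0]:
    a=cv2.contourArea(c)
    if not 200<a<4000: continue
    p=np.array([onz(f,q[0].astype(float),0.012)[:2] for q in c],np.float32)
    r=cv2.minAreaRect(p*1000); print('tray',c.mean(0).round(),np.round(r[0],1),np.round(r[1],1),round(r[2],1))
crop=g[130:290,100:460]; cv2.imwrite('pics/crop.png',cv2.resize(cv2.cvtColor(crop,cv2.COLOR_RGB2BGR),(800,356),interpolation=cv2.INTER_CUBIC))
d=((hsv[...,2]<105)&(hsv[...,1]<110)).astype(np.uint8)
for c in cv2.findContours(d,0,cv2.CHAIN_APPROX_NONE)[0]:
    a=cv2.contourArea(c); (u,v)=c.mean(0)[0]
    if 60<a<2000 and 130<v<270: 
        x,y,w,h=cv2.boundingRect(c); o=onz(f,(u,v),.035); print('grey',round(u,1),round(v,1),a,w,h,o.round(3))
E
python3 m.py
```

```text
tray [[288.  99.]] [834.8 -31.4] [112.4 101.7] 0.2
tray [[ 75. 100.]] [823.6 545.9] [172.9  52.9] 28.6
grey 159.6 255.7 787.0 44 33 [0.412 0.3   0.035]
grey 234.7 233.1 570.0 28 28 [0.47  0.11  0.035]
grey 130.0 214.0 914.5 41 41 [0.518 0.379 0.035]
grey 368.3 183.9 276.5 22 19 [ 0.598 -0.231  0.035]
grey 178.0 181.3 386.5 24 24 [0.603 0.257 0.035]
grey 249.6 156.5 117.0 13 14 [0.668 0.074 0.035]
grey 120.0 138.4 225.0 29 19 [0.718 0.415 0.035]
```

View pics/crop.png

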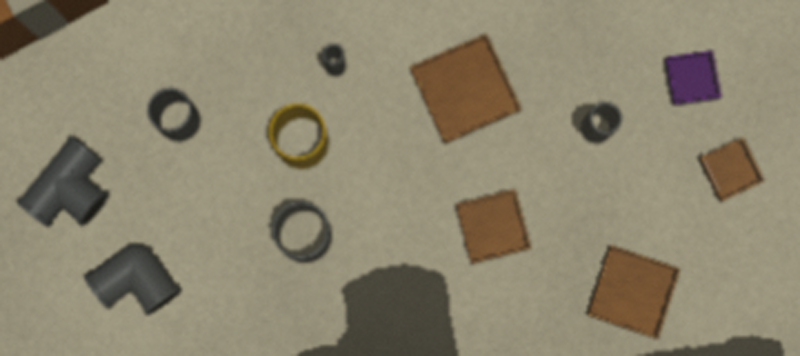

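Confirmed: four grey rings (xs at (332,60), s at (597,122), m at (174,115), l at (301,230) in the crop), with the yellow ring at (298,135) and the purple tray at (692,78) as the decoys. Next I'll measure the trays with a looser mask and check the sleeves against the side view.

```bash
cat > m.py <<'E'
from h import *
f=grab('top'); g=f['frame']; s=grab('side')
hsv=cv2.cvtColor(g,cv2.COLOR_RGB2HSV)
print(hsv[169,309],hsv[206,429],hsv[200,300],hsv[165,411])
m=((hsv[...,0]<17)&(hsv[...,1]>105)&(hsv[...,2]>40)).astype(np.uint8)
for c in cv2.findContours(m,0,cv2.CHAIN_APPROX_NONE)[0]:
    a=cv2.contourArea(c)
    if not 150<a<4000 or c.mean(0)[0][1]<140 or c.mean(0)[0][1]>285: continue
    p=np.array([onz(f,q[0].astype(float),0.012)[:2] for q in c],np.float32)
    r=cv2.minAreaRect(p*1000); print('tray',c.mean(0).round(),np.round(r[0],1),np.round(r[1],1),round(r[2],1))
def blobs(f,lo=60,hi=3000):
    hsv=cv2.cvtColor(f['frame'],cv2.COLOR_RGB2HSV)
    d=((hsv[...,2]<105)&(hsv[...,1]<110)).astype(np.uint8); o=[]
    for c in cv2.findContours(d,0,cv2.CHAIN_APPROX_NONE)[0]:
        h=cv2.convexHull(c); M=cv2.moments(h)
        if lo<M['m00']<hi: o.append((M['m10']/M['m00'],M['m01']/M['m00'],M['m00']))
    return o
B=blobs(f); S=blobs(s)
for n,uv,st,z in (('xs',(250,156),(208,220),.032),('s',(368,184),(279,160),.034),('m',(178,181),(197,280),.036),('l',(235,233),(287,243),.039)):
    near=lambda L,q:min(L,key=lambda b:np.hypot(b[0]-q[0],b[1]-q[1]))
    b=near(B,uv); t=near(S,st)
    print(n,np.round(b,1),onz(f,b[:2],z).round(4),'side',np.round(t,1),onz(s,t[:2],z).round(4))
E
python3 m.py
```

```text
[ 15 143 121] [ 15 139 119] [ 24  48 155] [142 126  91]
tray [[385. 261.]] [ 401.9 -273.8] [85.5 84.1] 71.4
tray [[322. 231.]] [ 477.9 -111.3] [69.5 70.3] 14.9
tray [[428. 206.]] [ 545.3 -394. ] [55.6 55.9] 25.2
tray [[309. 170.]] [640.  -80.3] [98.7 98. ] 24.0
xs [249.4 156.5 122. ] [0.6688 0.0746 0.032 ] side [207.  221.5 307.5] [0.6694 0.0799 0.032 ]
s [368.3 184.1 289. ] [ 0.5971 -0.2313  0.034 ] side [273.6 157.7 574.5] [ 0.6141 -0.2467  0.034 ]
m [177.9 181.3 400.5] [0.6026 0.2575 0.036 ] side [ 195.7  281.5 1120. ] [0.6043 0.2635 0.036 ]
l [234.8 233.3 582.5] [0.4692 0.1093 0.039 ] side [ 284.1  244.7 1323. ] [0.4701 0.1143 0.039 ]
```

```bash
cat >> h.py <<'E'
Q=[1,0,0,0]
P={'xs':((.6690,.0750),(.5453,-.394),.032,.026),'s':((.5975,-.2315),(.4779,-.1113),.034,.038),'m':((.6028,.258),(.4019,-.2738),.036,.051),'l':((.4694,.110),(.640,-.0803),.039,.064)}
def wristview(n,z=.035):
    f=grab('wrist','w_'+n); p=P[n][0]
    print('proj base/top',proj(f,[*p,0]).round(),proj(f,[*p,2*P[n][2]]).round()); return f
E
python3 - <<'E'
from h import *
env.movel([.195,-.487,.26]); env.reach([.669,.075,.22],Q); print(monitor.sense()['joints'].round(2),monitor.sense()['clock'])
wristview('xs')
E
```

```text
[-0.06  0.66  0.99 -0.    1.49  1.51] 3.25
proj base/top [277. 174.] [277. 188.]
```

View pics/w_xs.png

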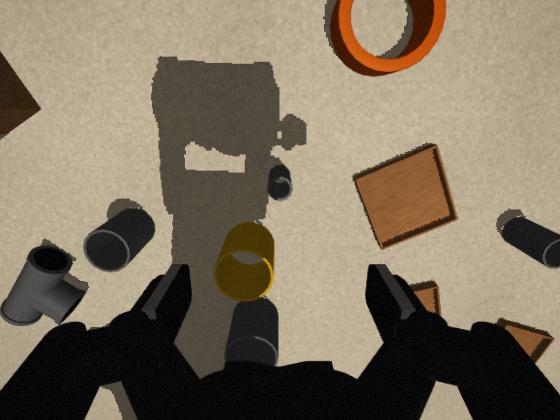

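The wrist view shows xs with its rim centre at about (280,187). I predicted (277,188), so y needs to shift about 2.5 mm. The fingers straddle it cleanly, so I'll pick it and place it.

```bash
cat >> h.py <<'E'
P['xs']=((.669,.0727),)+P['xs'][1:]
def pick(n,tz=.018,F=30):
    p=P[n][0]; env.movel([*p,.13],.3); print('guard',env.movel([*p,tz],.1,guard=8))
    env.close_gripper(F); s=monitor.sense(); print('gap mm',85*s['finger_gap'],s['gripper_force'],s['clock'])
    env.movel([*p,.17],.2); s=monitor.sense(); print('after lift',85*s['finger_gap'],s['gripper_force'])
def place(n,tz=.018):
    t=P[n][1]; env.movel([*t,.17],.3); print('guard',env.movel([*t,tz+.004],.1,guard=5),monitor.sense()['position'])
    env.release(); env.hold(.2); env.movel([*t,.17],.2); print(monitor.sense()['clock'])
E
python3 - <<'E'
from h import *
f=wristview('xs')
for n in P: print(n,proj(f,[*P[n][0],0]).round(),proj(f,[*P[n][0],2*P[n][2]]).round())
pick('xs')
grab('side','lift_xs')
E
```

```text
proj base/top [279. 174.] [280. 188.]
xs [279. 174.] [280. 188.]
s [512. 228.] [555. 252.]
m [135. 225.] [105. 250.]
l [253. 313.] [248. 355.]
guard False
gap mm 25.272552713189757 29.5115970633924 5.6417
after lift 25.748462026027422 29.444675277918577
```

View pics/lift_xs.png

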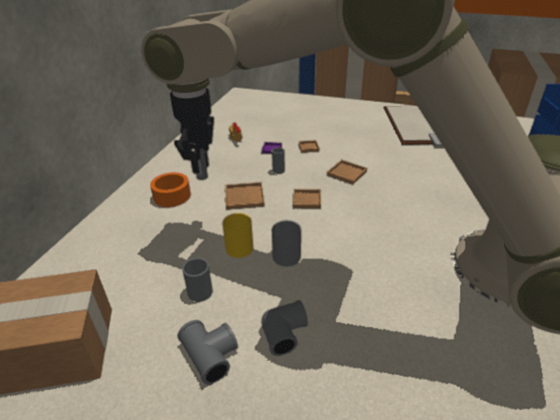

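xs is held upright at (201,165), with 25.7 mm between the fingers. Placing it now.

```bash
cat >> h.py <<'E'
for n in ('s','m','l'): P[n]=((P[n][0][0],P[n][0][1]-.002),)+P[n][1:]
E
python3 - <<'E'
from h import *
place('xs'); f=grab('wrist','place_xs')
print(proj(f,[*P['xs'][1],.003]),proj(f,[*P['xs'][1],.067]),proj(f,[*P['s'][0],0]),proj(f,[*P['s'][0],.068]))
E
```

```text
guard False [ 0.54553474 -0.39424301  0.02264943]
11.7
[278.9172778  184.80214697] [278.96555619 204.00928028] [119.06378225 133.77643312] [ 77.38672864 141.98360621]
```

View pics/place_xs.png

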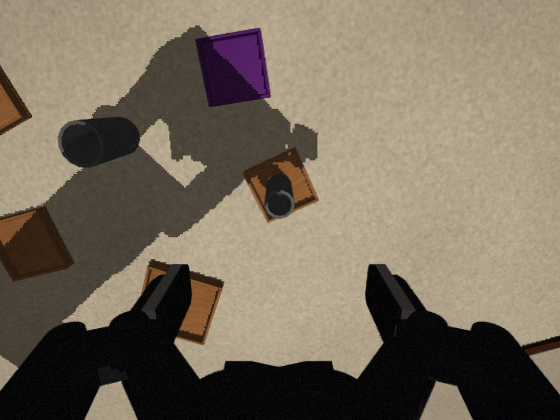

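xs stands upright inside its tray, rim centre (279,204). The s rim is at (81,143), against a prediction of (77,142), so I'll shift y by another −3 mm. Now s.

```bash
cat >> h.py <<'E'
P['s']=((.5975,-.2365),)+P['s'][1:]
E
python3 - <<'E'
from h import *
env.movel([*P['s'][0],.17],.3); pick('s'); place('s',.018); f=grab('wrist','place_s')
print(proj(f,[*P['s'][1],.003]),proj(f,[*P['s'][1],.071]))
E
```

```text
guard False
gap mm 36.24592995365313 30.11213432997465 14.5083
after lift 36.403144369200845 29.97514883056283
guard False [ 0.47819006 -0.11143569  0.02244854]
19.4083
[278.63297722 184.60198838] [278.68367892 205.23211089]
```

View pics/place_s.png

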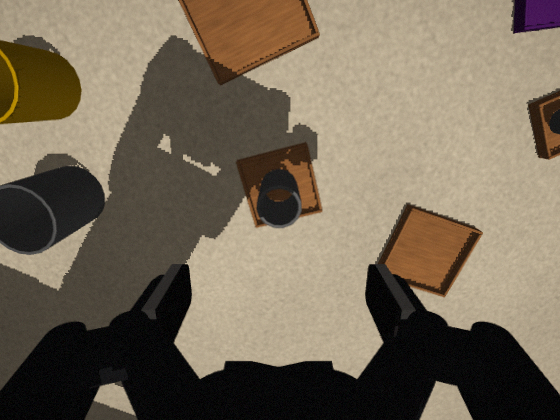

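s stands inside its tray, rim centre (279,206). Now m.

```bash
python3 - <<'E'
from h import *
env.movel([*P['m'][0],.17],.3); f=grab('wrist','pre_m'); print(proj(f,[*P['m'][0],.072]))
pick('m',.02); place('m',.02); f=grab('wrist','place_m')
env.movel([*P['l'][0],.17],.3); f=grab('wrist','pre_l'); print(proj(f,[*P['l'][0],.078]))
a=cv2.imread('pics/place_m.png');b=cv2.imread('pics/pre_l.png');cv2.imwrite('pics/c2.png',cv2.resize(np.hstack([a,b]),(800,300)))
E
```

```text
[277.36616998 205.79005002]
guard False
gap mm 51.087852067544475 31.521262228488922 22.9
after lift 50.99500735759387 31.373086720705032
guard False [ 0.4021276  -0.27402941  0.02444482]
28.975
[277.35248892 208.13928921]
```

View pics/c2.png

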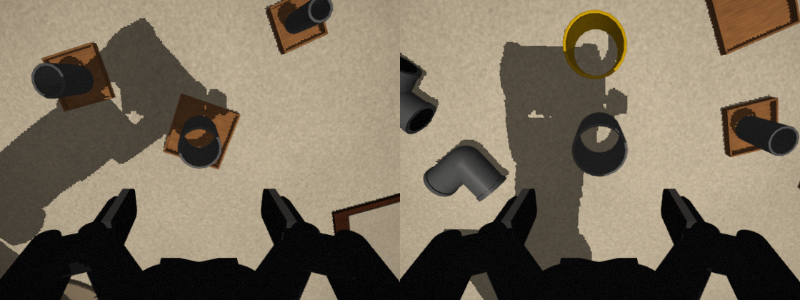

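m stands in its tray, rim at (199,147) in the left panel. The l rim is at about (280,210), against a prediction of (277,208). Now l.

```bash
python3 - <<'E'
from h import *
P['l']=((.469,.106),)+P['l'][1:]
pick('l',.024); place('l',.024); grab('wrist','place_l')
env.movel([.5,.1,.3],.3); env.reach([.35,.35,.3],Q)
t=grab('top')['frame'][130:290,100:460]; t=cv2.resize(t[...,::-1],(800,356)); a=cv2.resize(cv2.imread('pics/place_l.png'),(320,240)); s=cv2.resize(grab('side')['frame'][...,::-1],(320,240))
c=np.zeros((596,800,3),np.uint8); c[:356]=t; c[356:,:320]=a; c[356:,320:640]=s; cv2.imwrite('pics/end.png',c); print(monitor.sense()['clock'])
E
```

```text
guard False
gap mm 62.10556840317437 29.280923281330615 32.35
after lift 61.86025946579716 30.15122267184779
guard False [ 0.64034577 -0.08038434  0.0286377 ]
37.2167
39.5167
```

View pics/end.png

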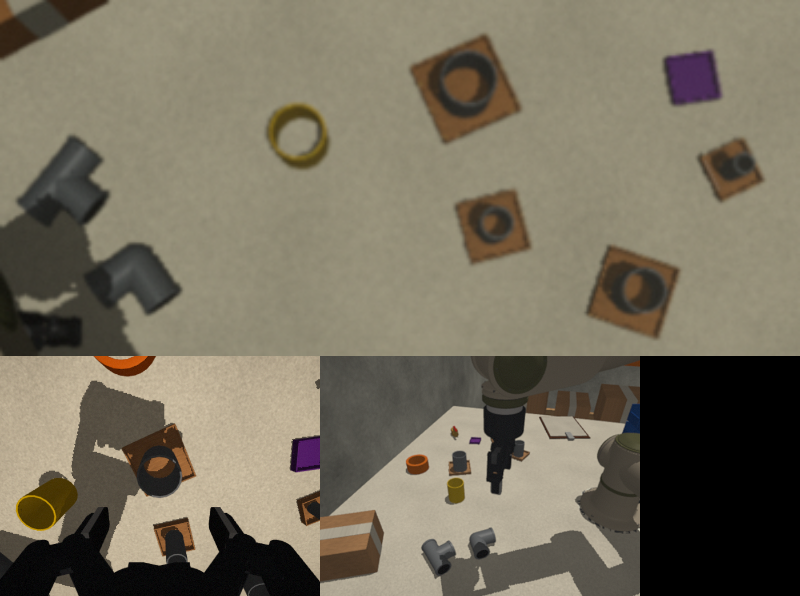

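All four sleeves stand in their trays: l (466,87), s (493,222), m (640,288), xs (738,163). The elbow, tee, yellow ring and purple tray haven't moved, and the arm is clear.

```bash
python3 -c "
from h import *
print(job.hand_in())"
```

```text
the job is handed in; nothing more can be done
None
```

I stood all four grey sleeves upright in the trays of their sizes, smallest to largest, left the elbow, tee and look-alikes in place, and handed the job in at about 40 s of the 112 s allowed.

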